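# Wind the router lift up for a bit change

### The job

The router in the bench-top router table needs a bit change. Take the crank off its tool block, fit it fully home on the lift's square drive in the table plate and wind clockwise until the router comes gently up against its top stop; never force the crank, neither down onto the drive nor against the stop. Leave the crank standing on the drive, let go of it, and do not disturb the other things.

Things in the scene. Friction and masses are not known exactly. Their poses are not given: they have to be found in the camera images.
- router_table: Bench-top router table, fixed: grey top 300 x 400 mm, 235 mm above the bench, on plywood sides; a fence 55 mm tall along its far edge. A flush aluminium plate, 160 x 220 mm, has a 62 mm opening for the router and a 42 mm bore for the lift's drive. Origin: centre of its underside on the bench; x from front to fence, y left, z up.
- drive_bore (a point): Fixed point on the drive's upright axis, level with the plate's top, in the middle of the 42 mm bore. In the bore stands the drive: an upright steel square, 16 mm across flats, its top edge 8 mm below the plate, with a 9 mm tall pointed pilot on it that leads a socket in from up to 3 mm off-centre. Which way its flats face varies and is not told: find it by feel or sight. Axes as the table's.
- drive_seat (a point): Fixed point on the drive's axis, 36 mm below the plate's top, on the flange where the crank's lower end rests when fully home (the square stands 28 mm above it). Turned clockwise from above, the drive raises the router 8 mm a turn. It turns with about 0.15 N m of friction (about 3 N at the crank's grip) and stays where it is left. Axes as the table's.
- collet_top (a point): Centre of the top of the router's steel collet nut (22 mm hexagon), seen in the plate's large opening. It rises with the lift, 8 mm a turn. At the top stop it is 15 mm above the plate (250 mm above the bench); it starts 10 to 20 mm (1.2 to 2.5 turns) lower. The stop is hard: there the drive turns no farther; 10 N at the grip is enough to feel it, 30 N is forcing it.
- crank: Loose crank, about 0.22 kg: upright steel barrel 30 mm in diameter, 59 mm tall; at its upper end a flat arm 20 mm wide, its top 58 mm up, runs along the crank's +x to a red upright grip. Origin: centre of the barrel's lower end, z up along the barrel. It starts upright on the tool block (origin 30 mm above the bench), leaning by up to 2 degrees. Fully home on the drive its origin is at drive_seat.
- crank_socket (a point): Middle of the mouth of the crank's square socket, at the lower end of the barrel (same point as the crank's origin). The socket is 18.4 mm across flats, 44 mm deep, open below; its flats face the crank's +x, -x, +y and -y. It slips over the drive when within about 9 degrees of the drive's flats (they repeat every 90 degrees); else it stops on the square's top, 28 mm short of home; 5 to 10 N down is enough.
- crank_grip (a point): Middle of the crank's red grip sleeve: 24 mm in diameter, 60 mm tall, upright, 55 mm from the barrel's axis along the crank's +x, 91 mm above the crank's origin. The sleeve turns on its pin with slight friction (0.04 N m): a gripper can hold it tight without turning while winding, and the crank keeps its heading in the hand while carried. Axes as the crank's.
- tool_block: Wooden tool block on the bench, fixed, 140 x 70 x 30 mm; on an upright 17 mm dowel, 37 mm tall, 40 mm from the block's centre towards its -x, the crank is parked with its socket over the dowel. A group of router bits, up to 35 mm above the block, stands in its other half. Origin: centre of its underside.
- grey_bin: Bystander: open grey parts bin with screws, 120 x 100 x 70 mm, on the bench near the tool block. Origin: centre of its underside.
- red_bin: Bystander: open red parts bin, 120 x 100 x 70 mm, on the bench, left of the router table. Origin: centre of its underside.
- spanner: Bystander: steel open-ended collet spanner, 130 x 40 x 5 mm, on the router table's top near its right edge. Origin: underside of its shank.
- push_block: Bystander: wooden push block, 130 x 60 x 50 mm, on the router table's top near its left edge. Origin: centre of its underside.
- screw_jar: Bystander: amber jar with steel lid, 66 mm wide, 85 mm tall, on the bench at the right. Origin: centre of its underside.
- screwdriver: Bystander: screwdriver with yellow handle, 200 mm long, lying on the bench at the right. Origin: under its middle.
- try_square: Bystander: carpenter's square, wooden stock 100 mm, steel blade 150 mm, lying on the bench at the left. Origin: underside of the stock's middle.
Things that resemble listed ones, but are neither listed nor needed, are in the scene too. Of the things shaped like the crank, the steel one is meant.

How it is judged:
On the way, in this order (a step that is already met when the one before it is completed fails the run):
1. the crank is fully home on the square drive (horizontal distance between crank and drive_seat below 0.003 m and z of crank in the frame of drive_seat below 0.003 m), for 0.2 s.
2. the router is wound up to its top stop with the crank on the drive (z of collet_top in the frame of router_table above 0.2492 m and horizontal distance between crank and drive_seat below 0.004 m and z of crank in the frame of drive_seat below 0.006 m), for 0.2 s.
At the end, for the whole second after the job is handed in: Collet top within 0.8 mm (a tenth of a turn) of its top-stop height (15 mm above the plate), crank standing on the drive (axis within 4 mm, lower end within 6 mm of the seat, leaning less than 0.15 rad), at rest and released (all of step 2 and angle between crank's own z axis and vertical below 0.15 rad and linear speed of crank below 0.02 m/s); the robot touches nothing.
It fails at once if the crank is forced down: over 40 N between the crank and the router table before the crank has slipped over the drive (z of crank in the frame of drive_seat above 0.024 m and contact force between crank and router_table above 40 N).
It fails at once if the crank is forced round: over 300 N on the faces of the drive's square, about 30 N at the grip (contact force between crank and router_table above 300 N).
It fails at once if a bystander is moved by more than 20 mm (distance of any of grey_bin, red_bin, spanner, push_block, screw_jar, screwdriver, try_square from where it was at the start of the episode above 0.02 m).
It also fails if it takes over 72 s, if anything falls off the work surface, if the arm or the gripper's body presses on something with over 40 N, if the wrist force passes 120 N, or if a joint passes its speed limit or range.

### The arm

A 6-joint arm with a two-finger parallel gripper is mounted at the origin on the work surface. World frame = base frame: x ahead of the robot, y to its left, z up, the work surface at z = 0. Lengths are in m, angles in rad, forces in N, time in s.
With the tool pointing down it reaches from about 0.375 to 0.9 m from the base axis. Payload 3.1 kg.
Tool frame: the origin (TCP) lies between the finger pads; the fingertips stand 25 mm ahead of it and the grasp point (between the pads) lies 6 mm ahead of it; x points along the fingers, y is the direction in which the jaws open and shut, and the axes are right-handed (so a half turn about x gives the same grasp; the last joint's range is limited). The gripper opens to 85 mm and grips with 20 to 120 N. Pads are 22 mm wide; open, the fingers measure 114 mm over their backs; the gripper's body (76 mm by 85 mm) begins 54 mm behind the grasp point. The pads swing forward as they close: fully open they stand 13 mm farther back than shut.
Start: joints at [1.141, 0.527, 1.433, -0, 1.181, -0.178], TCP at [0.156, 0.605, 0.256] pointing down, gripper open.
Joint ranges: [-3.08, 3.08], [-0.75, 2.2], [0.22, 2.44], [-1.43, 4.57], [0, 2.65], [-2.85, 2.85]. Speed limits (rad/s): [2.79, 2.79, 3.14, 3.14, 3.14, 3.14].

### API

Orientations are given as a unit quaternion [x, y, z, w].
In Python, from station import manip, viewer, workorder gives the robot as it stands.
- The arm moves only by the shell command python3 -m crank 'ROWS' [FORCE]. ROWS is JSON, one flat list of numbers, 5 for each row, row after row: the opening, from 0 (shut) to 1 (fully open), then the shift along the world's x, y, z in mm, then the turn about the world's z in rad. A call has 1 to 10 rows; each row is the pose to reach, as a shift and turn from the pose commanded when the call began; what a row does not reach only later rows make up. A row lasts 1/8 s, in which the tool goes at most 62.5 mm and 10.7 degrees, less where a joint would pass 70% of its speed; a pose out of reach is approached as far as the arm can. A call with a gripper value outside its range is refused whole. The fingers move at their own pace and stop on an object; FORCE is the grip in N (left out, the last holds). Time passes only in rows, so rows that repeat a pose let the fingers close. It gives the time, the measured TCP pose, the force and the opening at its end, in the units of the state.
- manip.sense(): the state, without advancing time (a new reading comes with each control period).
- viewer.snapshot(name): name is "scene" or "top"; returns a dict with "img" (420x560x3 uint8, red, green, blue), "range_z" (420x560 float32, m along the optical axis (not along the pixel's ray), 0 where there is no reading), "fx", "fy", "cx", "cy" (pixels), "k1" (the pictures are not rectified: a ray, as slopes to the right and down, at radius r is drawn at 1 + k1 r^2 times it, then the intrinsics apply), "origin" and "attitude" of the camera in the world. Camera axes: x right, y down, z forward; pixel columns grow to the right and rows downward; lengths in m; the calibration is good to about 2 mm. A picture is of the moment at which its call begins.
- workorder.sign_off(): hands the job in, once; it reports no verdict.
The state is a dict: "t": time; "q": joint angles; "qd": joint speeds; "tau": joint torques, N m; "tcp_pos": TCP position; "tool_rot": TCP orientation; "force": force on the tool from outside, world axes, zero at the start; "ft_torque": the same for the moment, N m; "finger_gap": opening from 0.0 (shut) to 1.0 (fully open).
Only numpy, scipy, OpenCV 4.12 (cv2) and the standard library are available. Lean on these libraries where they do the work, as an engineer would, in place of code of your own. Each camera call takes 0.05 s, during which the arm holds its last target.

## Working session

There is one attempt and no reset: what is moved stays moved. The work goes in short steps, Python scripts to look and compute and a shell command to move; the robot and the scene stay as the last step left them, time stands still between calls to the robot, and variables do not carry over. Pictures are saved under pics/ and viewed, and the job is handed in when it is done.

```bash
ls; mkdir -p pics
python3 - <<'E'
from station import manip, viewer
import cv2
s=manip.sense();print(s['t'],s['tcp_pos'],s['tool_rot'],s['force'],s['finger_gap'])
import numpy as np
for n in("scene","top"):
    v=viewer.snapshot(n);cv2.imwrite(f'pics/{n}0.png',cv2.cvtColor(v['img'],cv2.COLOR_RGB2BGR));np.savez(f'{n}0.npz',**v)
    print(n,v['fx'],v['fy'],v['cx'],v['cy'],v['k1'],v['origin'],v['attitude'])
E
```

```text
pics
0.0 [0.1553763  0.60468123 0.25532736] [ 0.08803468  0.70173999 -0.08950976  0.70128374] [ 0.75683513  0.32608167 -0.02326869] 0.9991452677032076
scene 423.7863284577375 423.7863284577375 286.0167680758662 211.5462879337627 -0.05067848790980971 [ 0.43371369 -1.00412083  1.11851939] [ 0.92123929 -0.03262016  0.00304364 -0.38761427]
top 399.07256177355566 399.07256177355566 285.00986401062477 206.12924999338364 -0.03131888226460658 [ 0.28060629 -0.01201629  1.35988749] [-0.69826337  0.71093657 -0.0664031   0.05087331]
```

View pics/scene0.png

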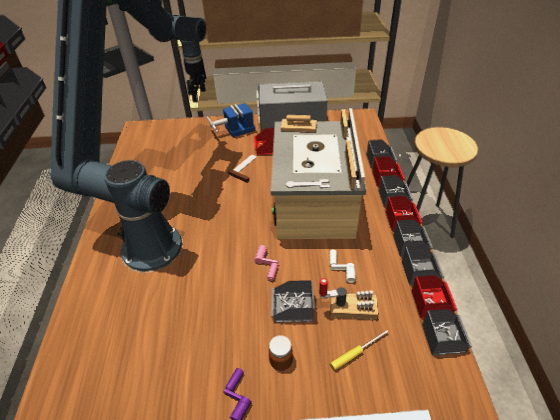

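View pics/top0.png

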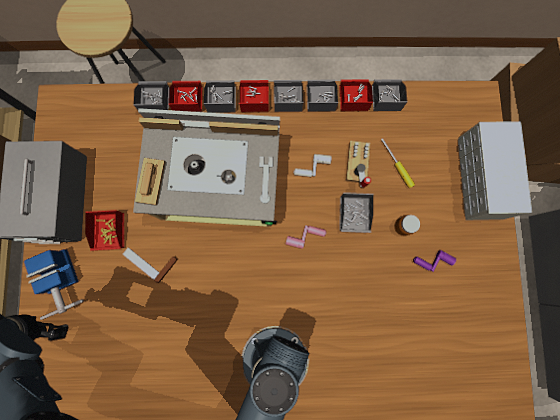

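Things crank-shaped in the top picture are the pink one (305,237), the white one (313,165), the purple one (435,260), and the steel one with a red grip on the block (362,175). The steel one fits the description, so I'll check it in a close crop.

```bash
cat > h.py <<'E'
import numpy as np, cv2
from scipy.spatial.transform import Rotation as R
def ray(v,uv):
    K=np.array([[v['fx'],0,v['cx']],[0,v['fy'],v['cy']],[0,0,1]],float)
    p=cv2.undistortPoints(np.array(uv,float).reshape(-1,1,2),K,np.array([float(v['k1']),0,0,0]),None,None).reshape(-1,2)
    d=np.c_[p,np.ones(len(p))]
    return np.array(v['origin']),R.from_quat(v['attitude']).apply(d)
def onplane(v,uv,z):
    o,d=ray(v,uv); return o+d*((z-o[2])/d[:,2])[:,None]
def depthpts(v,uv):
    o,d=ray(v,uv); uv=np.array(uv).reshape(-1,2).astype(int)
    return o+d*v['range_z'][uv[:,1],uv[:,0]][:,None]
def cloud(v,u0,u1,w0,w1):
    g=np.array([(u,w) for w in range(w0,w1) for u in range(u0,u1)])
    return g,depthpts(v,g),v['img'][g[:,1],g[:,0]]
def proj(v,P):
    c=R.from_quat(v['attitude']).inv().apply(np.array(P,float).reshape(-1,3)-v['origin'])
    s=c[:,:2]/c[:,2:]; s=s*(1+v['k1']*(s**2).sum(1))[:,None]
    return s*[v['fx'],v['fy']]+[v['cx'],v['cy']]
def crop(v,u0,u1,w0,w1,k,name):
    im=cv2.cvtColor(v['img'][w0:w1,u0:u1],cv2.COLOR_RGB2BGR)
    cv2.imwrite(name,cv2.resize(im,None,fx=k,fy=k,interpolation=cv2.INTER_CUBIC))
E
python3 - <<'E'
from h import *
T=dict(np.load('top0.npz'));S=dict(np.load('scene0.npz'))
crop(S,300,400,255,330,8,'pics/sc1.png');crop(T,330,400,130,200,8,'pics/tc1.png')
crop(T,130,290,100,230,5,'pics/tt1.png');crop(S,260,370,100,200,5,'pics/st1.png')
for n,v,b in(('top',T,(340,385,165,200)),('scene',S,(310,340,270,305))):
    g,P,c=cloud(v,*b);c=c.astype(int);m=(c[:,0]>90)&(c[:,1]<0.35*c[:,0])&(c[:,2]<0.4*c[:,0])
    print(n,m.sum(),g[m].mean(0),P[m].min(0),P[m].max(0),P[m].mean(0))
    h=m&(P[:,2]>P[m][:,2].max()-.006);print('top pts',P[h].mean(0),h.sum())
E
```

```text
top 20 [366.6  180.45] [ 0.55217779 -0.34168397  0.00112892] [ 0.60713379 -0.28862037  0.15533185] [ 0.56215783 -0.29917355  0.14266717]
top pts [ 0.56072    -0.29663246  0.15207082] 10
scene 71 [323.53521127 286.81690141] [ 0.55329767 -0.31400374 -0.00239459] [ 0.59488539 -0.18515951  0.15431783] [ 0.56451171 -0.30415364  0.12617521]
top pts [ 0.56120134 -0.30377016  0.15041611] 19
```

View pics/sc1.png

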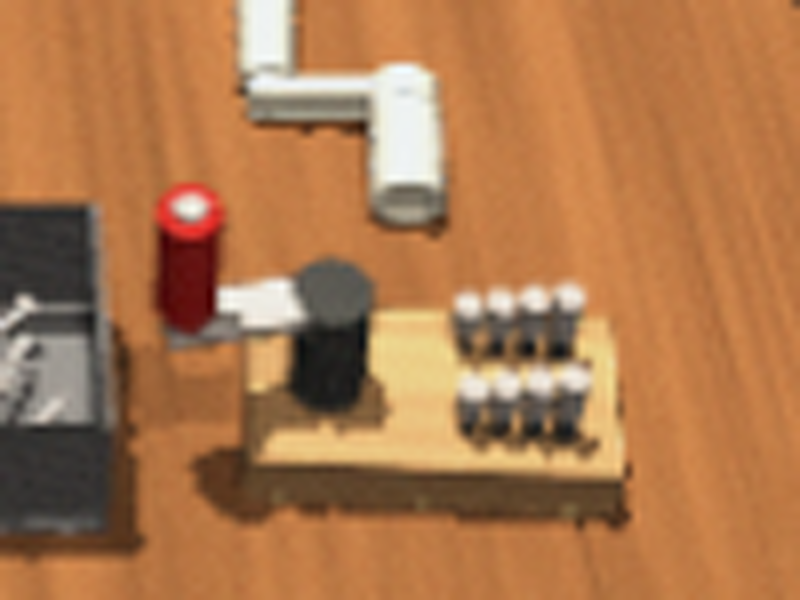

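View pics/tc1.png

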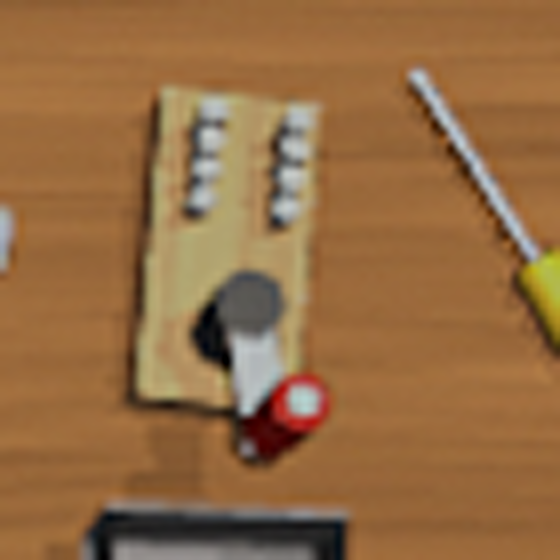

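View pics/tt1.png

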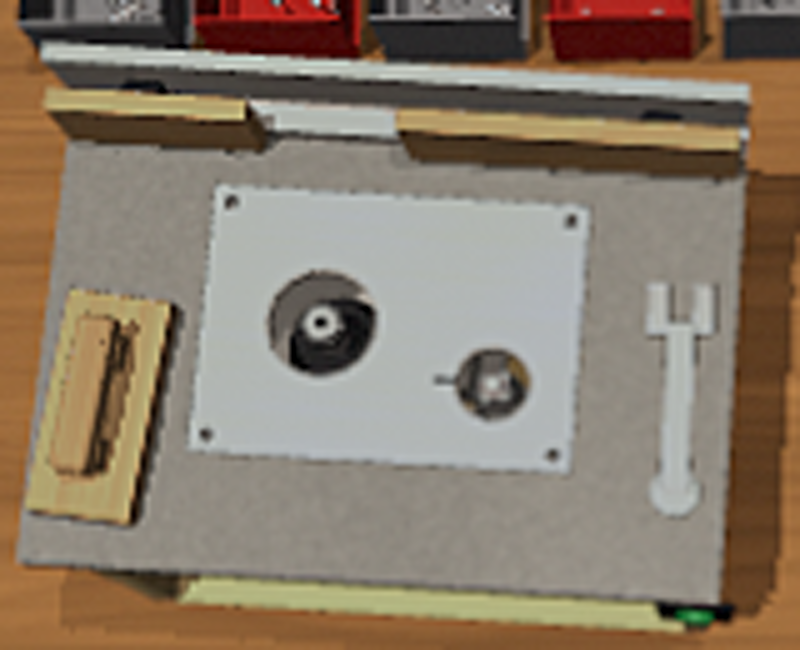

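View pics/st1.png

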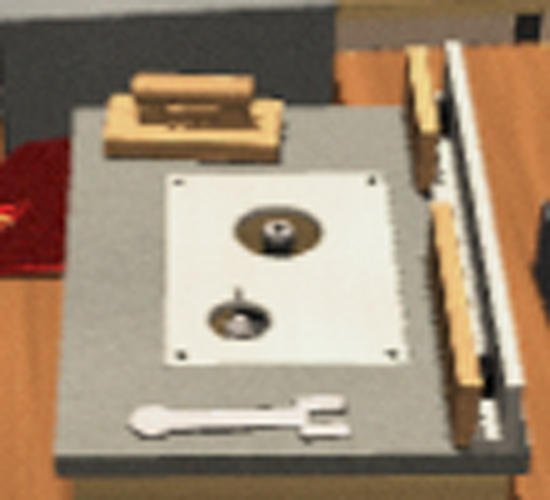

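The crops confirm that the steel crank with the red grip stands on the block: scene grip (323,287), barrel (342,297); top grip (367,180), barrel (361,168). The bore is at about (228,177) in the top picture. Next I'll measure them.

Run:
```python
from h import *
T=dict(np.load('top0.npz'));S=dict(np.load('scene0.npz'))
print('tool', R.from_quat([ 0.08803468,0.70173999,-0.08950976,0.70128374]).as_matrix().round(3))
# barrel top: points z 0.08..0.1 dark
for n,v,b in(('top',T,(350,372,158,178)),('scene',S,(333,350,284,300))):
    g,P,c=cloud(v,*b);c=c.astype(int)
    m=(abs(P[:,2]-.089)<.006)&(c.max(1)<125)
    a=onplane(v,g[m],.089)
    print(n,'barrel',m.sum(),g[m].mean(0),a.mean(0),np.ptp(a,axis=0),'z',P[m][:,2].mean())
    # box mid
    print((a.min(0)+a.max(0))/2)
for n,v,b in(('top',T,(360,376,173,188)),('scene',S,(315,332,274,298))):
    g,P,c=cloud(v,*b);c=c.astype(int)
    m=(P[:,2]>.143)&(P[:,2]<.16)
    a=onplane(v,g[m],.151);print(n,'griptop',m.sum(),a.mean(0),(a.min(0)+a.max(0))/2,np.ptp(a,axis=0))
# bore & opening: plate mask vs hole
for n,v,b in(('top',T,(165,255,130,200)),('scene',S,(285,350,130,178))):
    im=v['img'].astype(int);m=np.zeros(im.shape[:2],np.uint8)
    m[b[2]:b[3],b[0]:b[1]]=(im.min(2)>150)[b[2]:b[3],b[0]:b[1]]*255
    cs,h=cv2.findContours(m,cv2.RETR_CCOMP,cv2.CHAIN_APPROX_NONE)
    for c,hh in zip(cs,h[0]):
        if len(c)>12 :
            p=onplane(v,c.reshape(-1,2),.235);e=cv2.minEnclosingCircle((p[:,:2]*1000).astype(np.float32))
            print(n,'parent',hh[3],len(c),c.reshape(-1,2).mean(0).round(1),e, (p.min(0)+p.max(0))/2, np.ptp(p,axis=0))
crop(T,215,242,163,190,22,'pics/b1.png');crop(S,298,318,155,172,30,'pics/b2.png')
```

```text
tool [[-0.001  0.249  0.968]
 [-0.002  0.968 -0.249]
 [-1.    -0.002 -0.   ]]
top barrel 60 [359.91666667 168.16666667] [ 0.61635659 -0.29184784  0.089     ] [0.03730858 0.02692432 0.        ] z 0.08857201783843367
[ 0.6119251  -0.29216153  0.089     ]
scene barrel 71 [341.01408451 291.8028169 ] [ 0.61779668 -0.29935938  0.089     ] [0.03834368 0.03143443 0.        ] z 0.08907655429241937
[ 0.61172271 -0.29832587  0.089     ]
top griptop 45 [ 0.5611796 -0.2973504  0.151    ] [ 0.56004591 -0.29701172  0.151     ] [0.02249032 0.02220479 0.        ]
scene griptop 56 [ 0.56111409 -0.30459755  0.151     ] [ 0.56174531 -0.30491294  0.151     ] [2.30581859e-02 2.69362542e-02 2.22044605e-16]
top parent -1 15 [193.7 164.1] ((596.7308959960938, 223.50604248046875), 8.51229190826416) [0.59718275 0.22442897 0.235     ] [0.01217738 0.01460257 0.        ]
top parent -1 253 [207.4 165.5] ((593.3245849609375, 184.33599853515625), 133.8934326171875) [0.59316024 0.18409736 0.235     ] [0.17392008 0.2299045  0.        ]
top parent 3 50 [226.7 176.1] ((559.4798583984375, 129.5309295654297), 29.670522689
[... 421 characters left out ...]
arent -1 267 [315.7 157.2] ((583.7344360351562, 173.33863830566406), 155.28836059570312) [0.58663681 0.17435337 0.235     ] [2.14324726e-01 2.64268209e-01 2.22044605e-16]
scene parent 28 34 [307.5 163.2] ((559.4398193359375, 127.40105438232422), 31.282939910888672) [0.55941877 0.12805076 0.235     ] [4.52061685e-02 6.11675059e-02 2.22044605e-16]
scene parent 28 43 [315.2 145.9] ((596.5879516601562, 220.73255920410156), 36.66669845581055) [0.59712082 0.22065255 0.235     ] [6.74518557e-02 7.30607842e-02 2.22044605e-16]
scene parent -1 24 [348.4 135.3] ((723.2806396484375, 277.90252685546875), 32.687686920166016) [0.72328064 0.2777535  0.235     ] [1.80392687e-02 6.37780925e-02 1.11022302e-16]
```

View pics/b1.png

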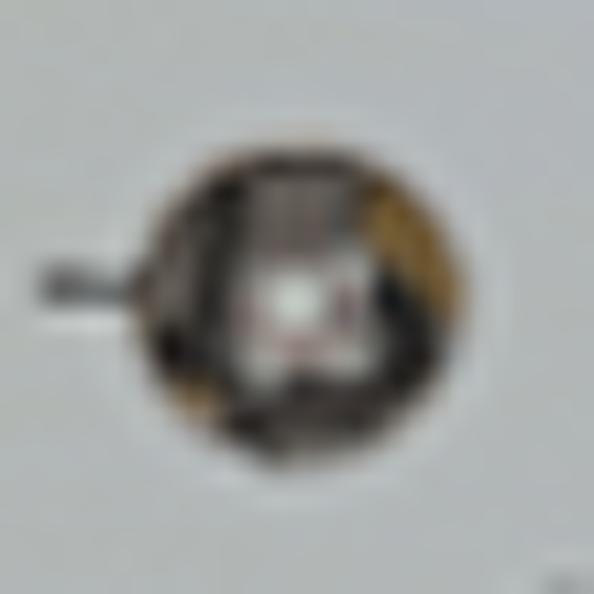

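View pics/b2.png

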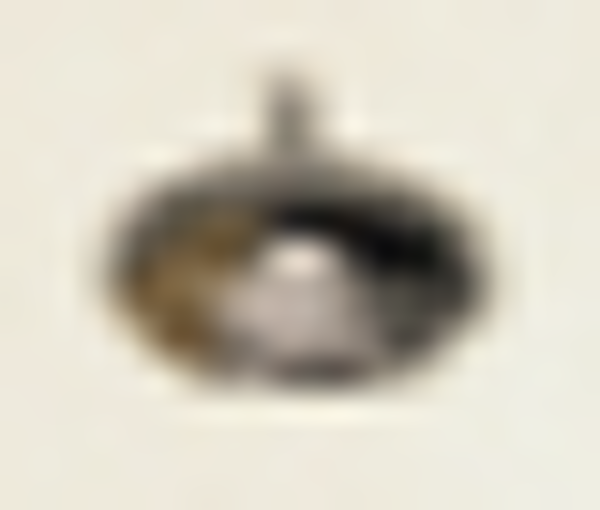

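Run:
```python
from h import *
T=dict(np.load('top0.npz'));S=dict(np.load('scene0.npz'))
def tri(a,b):
    o1,d1=ray(T,[a]);o2,d2=ray(S,[b]);d1=d1[0];d2=d2[0]
    A=np.c_[d1,-d2];s=np.linalg.lstsq(A,o2-o1,rcond=None)[0]
    p=o1+s[0]*d1;q=o2+s[1]*d2;return (p+q)/2,np.linalg.norm(p-q)
B=[228.34,176.43];C=[307.35,163.67]
print('bore',onplane(T,[B],.235),onplane(S,[C],.235),tri(B,C))
for n,v,b in(('top',T,(205,222,180,190)),('scene',S,(320,335,155,168))):
    g,P,c=cloud(v,*b);print(n,'plate z',np.median(P[:,2]))
for n,v,b in(('top',T,(280,320,240,280)),('scene',S,(200,250,240,280))):
    g,P,c=cloud(v,*b);print(n,'bench z',np.median(P[:,2]))
# grip top red ring
for n,v,b in(('top',T,(360,376,173,188)),('scene',S,(315,332,274,298))):
    g,P,c=cloud(v,*b);m=(P[:,2]>.143)&(P[:,2]<.16);q=g[m];print(n,'griptop px',q.mean(0),(q.min(0)+q.max(0))/2)
    crop(v,*b,25,f'pics/g_{n}.png')
print(tri([367.5,179.8],[323.5,281.0]))
# block outline / grey bin
g,P,c=cloud(T,335,380,190,240);m=(P[:,2]>.055)&(P[:,2]<.085);print('bin rim',P[m].min(0),P[m].max(0))
g,P,c=cloud(S,290,360,130,160);
for n,v,b in(('top',T,(185,205,155,173)),('scene',S,(308,322,138,152))):
    g,P,c=cloud(v,*b); i=np.where((P[:,2]<.245)&(P[:,2]>.15))[0];
    crop(v,*b,30,f'pics/c_{n}.png'); print(n,np.percentile(P[:,2],[1,5,20,50,80,99]))
```

```text
bore [[0.55856301 0.12332315 0.235     ]] [[0.55873883 0.12170168 0.235     ]] (array([0.55892529, 0.1234945 , 0.23358883]), np.float64(2.6465933585110265e-05))
top plate z 0.23505350488539523
scene plate z 0.23539036191220308
top bench z 0.0006313465499880877
scene bench z 2.731226329144576e-05
top griptop px [366.64444444 180.13333333] [366.5 180.5]
scene griptop px [322.75       281.80357143] [323. 282.]
(array([ 0.56328058, -0.30059654,  0.14879719]), np.float64(0.0011028572849089379))
bin rim [ 0.45018147 -0.33433036  0.05562015] [ 0.53872337 -0.23256878  0.07511792]
top [0.13899613 0.14127499 0.14426812 0.19371955 0.23274366 0.23981202]
scene [0.11725834 0.12376698 0.1397493  0.23152801 0.23564776 0.24076295]
```

```bash
cd pics; python3 -c "
import cv2,numpy as np
a=[cv2.resize(cv2.imread(f),(400,400)) for f in('g_top.png','g_scene.png','c_top.png','c_scene.png')]
cv2.imwrite('m1.png',cv2.resize(np.vstack([np.hstack(a[:2]),np.hstack(a[2:])]),(600,600)))"
```

```text
(no output)
```

View pics/m1.png

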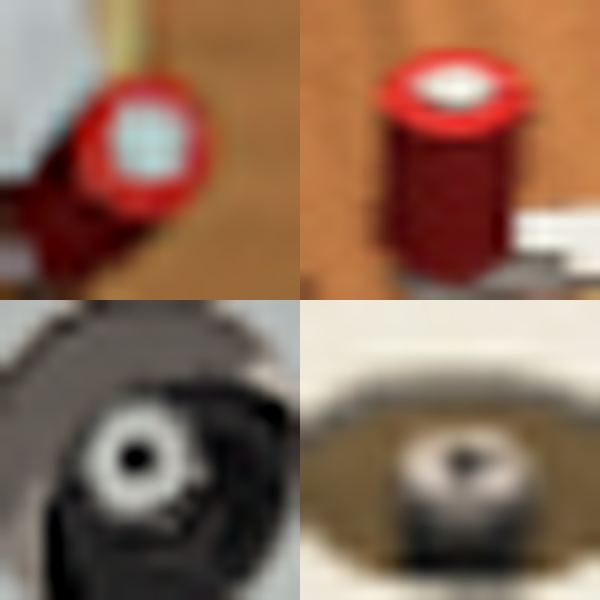

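```bash
cat >> h.py <<'E'
def tri(T,S,a,b):
    o1,d1=ray(T,[a]);o2,d2=ray(S,[b]);d1=d1[0];d2=d2[0]
    A=np.c_[d1,-d2];s=np.linalg.lstsq(A,o2-o1,rcond=None)[0]
    p=o1+s[0]*d1;q=o2+s[1]*d2;return ((p+q)/2).round(4),round(np.linalg.norm(p-q),4)
E
python3 - <<'E'
from h import *
T=dict(np.load('top0.npz'));S=dict(np.load('scene0.npz'))
print('barrel',tri(T,S,[360.75,167.25],[341.1,291.1]),onplane(T,[[360.75,167.25]],.089),onplane(S,[[341.1,291.1]],.089))
print('grip',tri(T,S,[367.13,179.65],[323.28,280.7]))
print('collet',tri(T,S,[193.5,164.],[315.2,144.9]))
# square corners in top crop b1 at z .227
c=np.array([[240,255],[378,250],[375,375],[240,375]])/22+[214.5,162.5]
p=onplane(T,c,.227);print(p)
# table edges heading from plate screws
s=np.array([[232,202],[572,220],[206,434],[552,454]])/5+[129.5,99.5]
p=onplane(T,s,.235);print(p[1]-p[0],p[3]-p[2],np.degrees(np.arctan2(*(p[0]-p[1])[:2])))
E
```

```text
barrel (array([ 0.6194, -0.2953,  0.0868]), np.float64(0.0012)) [[ 0.61942876 -0.29477507  0.089     ]] [[ 0.61841163 -0.29698451  0.089     ]]
grip (array([ 0.5633, -0.2995,  0.1489]), np.float64(0.0001))
collet (array([0.5968, 0.2241, 0.2367]), np.float64(0.0001))
[[0.56766852 0.13283812 0.227     ]
 [0.56807042 0.11460158 0.227     ]
 [0.55109766 0.11494643 0.227     ]
 [0.55137283 0.13274607 0.227     ]]
[-0.0139706  -0.19928421  0.        ] [-0.01490077 -0.19866157  0.        ] 4.010097891150657
```

```bash
python3 -m crank '[1,0,0,60,-0.15, 1,10,-20,115,-0.3, 1,35,-75,120,-0.45, 1,60,-130,120,-0.6, 1,85,-185,120,-0.75, 1,110,-240,120,-0.9, 1,135,-295,120,-1.05, 1,160,-350,120,-1.2, 1,185,-405,120,-1.239, 1,210,-460,120,-1.239]' 100
```

```text
t: 1.35
tcp_pos: [0.3659, 0.1435, 0.3763]
tool_rot: [0.48, 0.52, -0.48, 0.52]
force: [0.8, -0.3, -0.1]
finger_gap: 1.001
```

```bash
python3 -m crank '[1,25,-55,0,0, 1,50,-110,0,0, 1,75,-165,0,0, 1,100,-220,0,0, 1,125,-275,0,0, 1,150,-330,0,0, 1,175,-385,0,0, 1,197,-440,-20,0, 1,197,-444,-75,0, 1,197,-444,-125,0]'
python3 - <<'E'
from h import *
from station import manip,viewer
s=manip.sense();print(s['t'],s['tcp_pos'],R.from_quat(s['tool_rot']).as_matrix().round(3),s['q'],s['force'])
T=viewer.snapshot('top');S=viewer.snapshot('scene')
crop(T,320,400,130,210,5,'pics/a1.png');crop(S,290,370,240,320,5,'pics/a2.png')
a=cv2.imread('pics/a1.png');b=cv2.imread('pics/a2.png');cv2.imwrite('pics/a.png',np.hstack([a,b]))
print(proj(T,[s['tcp_pos']]),proj(S,[s['tcp_pos']]))
E
```

```text
t: 2.6
tcp_pos: [0.5623, -0.2998, 0.2489]
tool_rot: [0.48, 0.52, -0.48, 0.519]
force: [0.1, -0.0, -1.0]
finger_gap: 1.0
2.6 [ 0.56227406 -0.29982095  0.24888832] [[-0.001  0.997  0.078]
 [ 0.001  0.078 -0.997]
 [-1.    -0.001 -0.001]] [-6.64961196e-01  5.52474236e-01  1.40732640e+00 -8.51696202e-06
  1.18276943e+00 -7.43217672e-01] [ 0.12841331 -0.00703132 -0.96348125]
[[374.99489657 171.95860537]] [[324.5153968  258.10893633]]
```

View pics/a.png

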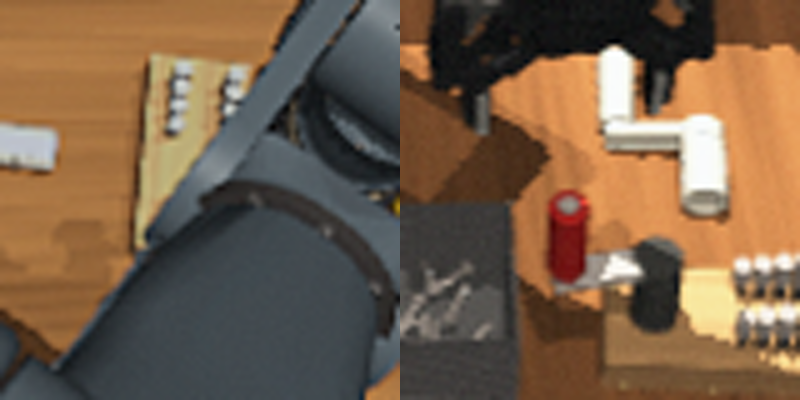

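```bash
python3 -m crank '[1,0.7,0,-50,0, 1,0.7,0,-90,0, 1,0.7,0,-112,0, 1,0.7,0,-122,0, 0.6,0.7,0,-122,0, 0.4,0.7,0,-122,0, 0.2,0.7,0,-122,0, 0.15,0.7,0,-122,0, 0.1,0.7,0,-122,0, 0.1,0.7,0,-122,0]' 100
python3 - <<'E'
from h import *
from station import manip,viewer
s=manip.sense();print(s['t'],s['tcp_pos'],s['force'],s['ft_torque'],s['finger_gap'])
S=viewer.snapshot('scene')
crop(S,290,370,240,320,7,'pics/a3.png')
E
```

```text
t: 3.95
tcp_pos: [0.5644, -0.2992, 0.1309]
tool_rot: [0.48, 0.518, -0.479, 0.521]
force: [-0.6, 1.1, 6.8]
finger_gap: 0.258
3.95 [ 0.56438602 -0.29919933  0.13087971] [-0.55934201  1.07529301  6.75189742] [ 0.17597503 -0.26838629  0.01092688] 0.2582967218195686
```

View pics/a3.png

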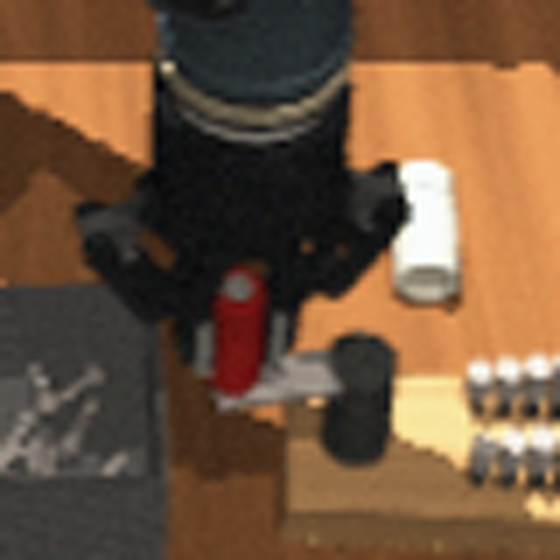

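```bash
python3 -m crank '[0.1,0,0,10,0, 0.1,0,0,20,0, 0.1,0,0,35,0, 0.1,0,0,50,0, 0.1,0,0,80,0, 0.1,0,0,120,0, 0.1,0,0,165,0, 0.1,0,0,210,0, 0.1,0,0,240,0, 0.1,0,0,240,0]'
python3 - <<'E'
from h import *
from station import manip,viewer
s=manip.sense();print(s['t'],s['tcp_pos'],s['force'],s['ft_torque'],s['finger_gap'])
S=viewer.snapshot('scene')
T=viewer.snapshot('top')
crop(S,280,380,180,280,4,'pics/a4.png');crop(T,320,420,110,210,4,'pics/a5.png')
cv2.imwrite('pics/b4.png',np.hstack([cv2.imread('pics/a4.png'),cv2.imread('pics/a5.png')]))
E
```

```text
t: 5.25
tcp_pos: [0.5632, -0.2993, 0.3727]
tool_rot: [0.479, 0.518, -0.48, 0.521]
force: [0.4, -0.1, -2.1]
finger_gap: 0.259
5.25 [ 0.56317751 -0.29925325  0.37270873] [ 0.37893292 -0.0664119  -2.12455346] [-0.01268042  0.05079209  0.01895861] 0.25915580174859365
```

View pics/b4.png

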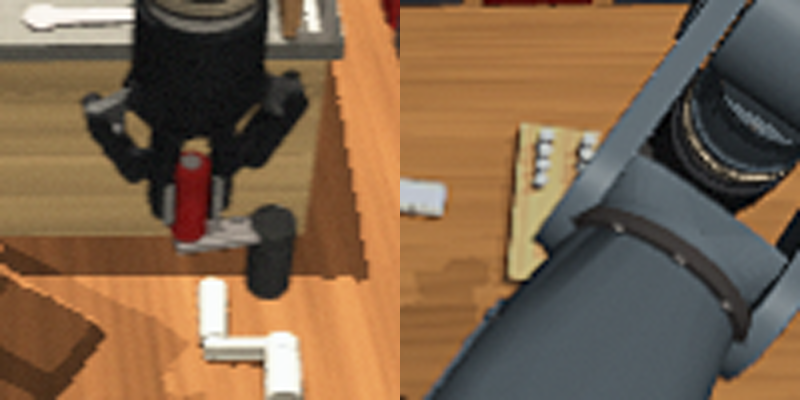

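```bash
python3 -m crank '[0.1,-6,40,5,0, 0.1,-14,95,5,0, 0.1,-22,150,5,-0.03, 0.1,-30,205,5,-0.06, 0.1,-38,260,5,-0.08, 0.1,-46,315,5,-0.08, 0.1,-54,365,5,-0.08, 0.1,-60,400,5,-0.08, 0.1,-60,421,5,-0.08, 0.1,-60,421,5,-0.08]'
cat > look.py <<'E'
import sys
from h import *
from station import manip,viewer
s=manip.sense();print(s['t'],s['tcp_pos'],s['force'].round(1) if hasattr(s['force'],'round') else s['force'],s['ft_torque'],R.from_quat(s['tool_rot']).as_matrix()[:,1].round(3))
n=sys.argv[1]
S=viewer.snapshot('scene');T=viewer.snapshot('top')
np.savez(f'S{n}.npz',**S);np.savez(f'T{n}.npz',**T)
crop(S,260,360,100,200,4,'pics/x.png');crop(T,180,280,130,230,4,'pics/y.png')
cv2.imwrite(f'pics/L{n}.png',np.hstack([cv2.imread('pics/x.png'),cv2.imread('pics/y.png')]))
E
python3 look.py 1
```

```text
t: 6.6
tcp_pos: [0.5016, 0.1234, 0.3721]
tool_rot: [0.498, 0.502, -0.501, 0.499]
force: [0.4, -0.1, -2.6]
finger_gap: 0.259
6.6 [0.50164759 0.12338185 0.3721064 ] [ 0.4 -0.1 -2.6] [-0.01958291  0.03693459 -0.0431434 ] [ 1.     0.003 -0.005]
```

View pics/L1.png

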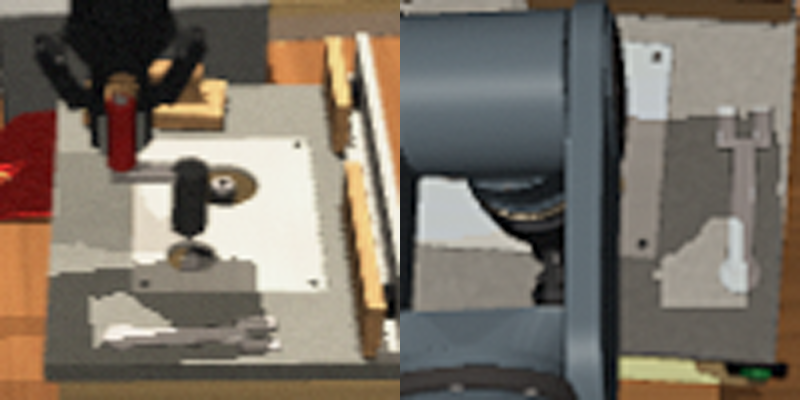

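Run:
```python
from h import *
S=dict(np.load('S1.npz'))
crop(S,285,330,130,175,13,'pics/z1.png')
for z in(.272,.33): 
  for d in range(-3,4): pass
# predicted silhouettes for barrel at (0.5589,0.1235)
for z in(.272,.331): print(z,proj(S,[[.5589,.1225,z],[.5439,.1225,z],[.5739,.1225,z]]))
```

```text
0.272 [[307.54306444 154.65640746]
 [303.0248031  154.89626444]
 [312.0575189  154.41739878]]
0.331 [[307.82316422 139.8395312 ]
 [303.17034364 140.08042103]
 [312.47191669 139.59972091]]
```

View pics/z1.png

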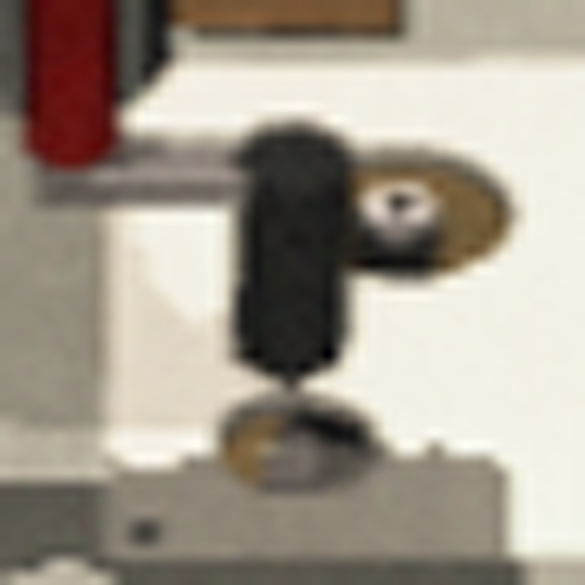

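Run:
```python
from h import *
S=dict(np.load('S1.npz'))
g,P,c=cloud(S,303,313,138,158)
m=(c.max(1)<90)&(P[:,1]<.16)&(P[:,2]>.255)
for w in range(138,158):
    k=m&(g[:,1]==w)
    if k.sum(): print(w,g[k][:,0].min(),g[k][:,0].max(),P[k].mean(0).round(4),P[k][:,1].min().round(4))
```

```text
140 305 309 [0.5563 0.1232 0.33  ] 0.121
141 304 310 [0.5557 0.1168 0.3307] 0.1126
142 303 311 [0.5553 0.1127 0.3297] 0.11
143 304 311 [0.5564 0.1077 0.3293] 0.1044
144 304 311 [0.5562 0.1049 0.3274] 0.0988
145 304 311 [0.5563 0.1055 0.3231] 0.1002
146 304 311 [0.556  0.1024 0.3214] 0.0986
147 304 311 [0.5562 0.1031 0.317 ] 0.0982
148 304 311 [0.5564 0.1044 0.3121] 0.1014
149 304 311 [0.5565 0.1051 0.3077] 0.1027
150 304 311 [0.5566 0.1057 0.3033] 0.0978
151 304 310 [0.555  0.1055 0.2995] 0.1026
152 303 310 [0.5533 0.1037 0.297 ] 0.0982
153 303 310 [0.5532 0.1029 0.2936] 0.0997
154 303 310 [0.5534 0.1036 0.289 ] 0.0998
155 303 310 [0.5536 0.1056 0.2835] 0.1013
156 303 310 [0.5538 0.1065 0.2788] 0.1012
157 304 310 [0.5551 0.1033 0.277 ] 0.0993
```

Run:
```python
from h import *
S=dict(np.load('S1.npz'))
g,P,c=cloud(S,280,300,115,150);c=c.astype(int)
m=(c[:,0]>60)&(c[:,1]<.4*c[:,0])&(P[:,2]>.26)&(P[:,1]<.16)
print(m.sum(),np.median(P[m],axis=0))
for w in range(115,150,2):
    k=m&(g[:,1]==w)
    if k.sum(): print(w,g[k][:,0].min(),g[k][:,0].max(),P[k].mean(0).round(4))
# arm top
g,P,c=cloud(S,290,303,138,147);m=(P[:,2]>.31);
for u in range(290,303):
    k=m&(g[:,0]==u)
    if k.sum(): print(u,P[k].mean(0).round(4),P[k][:,1].max().round(3),P[k][:,1].min().round(3))
```

```text
107 [0.50084197 0.11266169 0.36568167]
125 287 293 [0.5042 0.1199 0.3917]
127 287 292 [0.5001 0.1136 0.3888]
129 287 293 [0.5015 0.1125 0.3821]
131 287 292 [0.4998 0.1123 0.375 ]
133 287 292 [0.4998 0.1133 0.3668]
135 287 293 [0.5011 0.1112 0.3607]
137 287 293 [0.5011 0.1124 0.3524]
139 287 292 [0.4994 0.1131 0.3444]
141 288 292 [0.501  0.1138 0.3362]
290 [0.5008 0.1111 0.3361] 0.115 0.107
291 [0.504 0.111 0.336] 0.116 0.109
292 [0.5073 0.1134 0.3341] 0.117 0.11
293 [0.5105 0.1135 0.3338] 0.119 0.11
294 [0.5139 0.1165 0.3316] 0.124 0.111
295 [0.5171 0.1163 0.3276] 0.128 0.109
296 [0.5203 0.1161 0.3276] 0.132 0.109
297 [0.5237 0.118  0.326 ] 0.128 0.114
298 [0.5267 0.116  0.3272] 0.128 0.108
299 [0.5299 0.1157 0.3273] 0.124 0.109
300 [0.5332 0.1164 0.3265] 0.128 0.111
301 [0.5363 0.1155 0.327 ] 0.127 0.108
302 [0.5396 0.1165 0.3241] 0.128 0.107
```

```bash
python3 -m crank '[0.1,1,0,-5,0.05, 0.1,3,0,-12,0.11, 0.1,3,0,-20,0.11, 0.1,3,0,-20,0.11, 0.1,3,0,-20,0.11]'
python3 look.py 2
cat > bar.py <<'E'
import sys
from h import *
S=dict(np.load(f'S{sys.argv[1]}.npz'))
crop(S,285,330,130,175,13,'pics/z%s.png'%sys.argv[1])
g,P,c=cloud(S,302,315,134,166)
m=(c.max(1)<90)&(P[:,1]<.14)&(P[:,1]>.09)&(P[:,2]>.24)
for w in range(134,166):
    k=m&(g[:,1]==w)
    if k.sum(): print(w,g[k][:,0].min(),g[k][:,0].max(),P[k].mean(0).round(4),P[k][:,1].min().round(4))
g,P,c=cloud(S,280,305,115,150);c=c.astype(int)
m=(c[:,0]>60)&(c[:,1]<.4*c[:,0])&(P[:,2]>.26)&(P[:,1]<.16)
print('grip',m.sum(),np.median(P[m],axis=0))
E
python3 bar.py 2
```

```text
t: 7.32
tcp_pos: [0.5064, 0.1219, 0.3543]
tool_rot: [0.472, 0.527, -0.472, 0.526]
force: [0.3, -0.4, -2.2]
finger_gap: 0.26
7.325 [0.5064268  0.12192817 0.35427808] [ 0.3 -0.4 -2.2] [-0.03930456  0.08463914 -0.01448888] [ 0.994  0.109 -0.   ]
143 309 311 [0.567  0.1294 0.3134] 0.1264
144 306 312 [0.5634 0.1263 0.3118] 0.1234
145 305 312 [0.5611 0.1198 0.3126] 0.1169
146 305 312 [0.5607 0.1157 0.3116] 0.1133
147 306 312 [0.5617 0.1098 0.3119] 0.1049
148 306 312 [0.5615 0.1072 0.3098] 0.1022
149 305 312 [0.5602 0.1096 0.3042] 0.1042
150 305 312 [0.5603 0.1093 0.3004] 0.1047
151 305 312 [0.5603 0.1089 0.2967] 0.1043
152 305 312 [0.5604 0.1092 0.2925] 0.105
153 305 312 [0.5604 0.1088 0.2888] 0.1036
154 305 312 [0.5605 0.109  0.2846] 0.1013
155 305 312 [0.5605 0.1087 0.2808] 0.1038
156 305 312 [0.5607 0.1095 0.2761] 0.1054
157 305 312 [0.5606 0.1078 0.2733] 0.1026
158 305 312 [0.5608 0.1089 0.2684] 0.1032
159 305 312 [0.5607 0.108  0.2649] 0.1039
160 305 312 [0.5611 0.1107 0.2587] 0.1077
161 306 311 [0.561  0.1094 0.2556] 0.1077
162 307 308 [0.5575 0.1074 0.2532] 0.1055
163 308 308 [0.5604 0.1175 0.241 ] 0.1175
grip 97 [0.50445901 0.11072389 0.34778197]
```

View pics/z2.png

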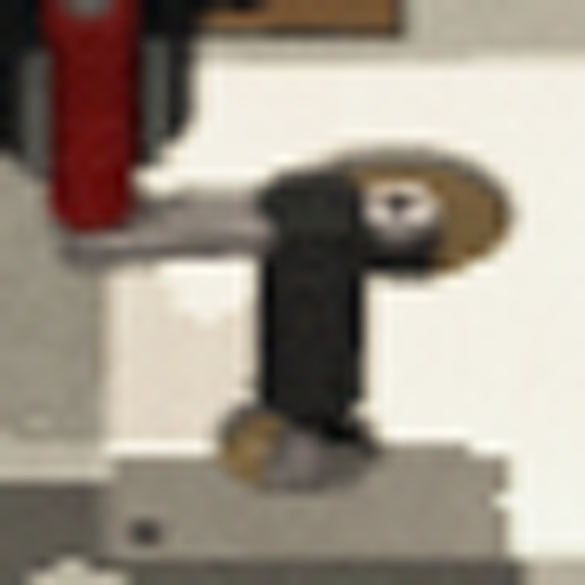

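Run:
```python
from h import *
S=dict(np.load('S2.npz'))
for z,w in((.26,160),(.30,150)):
  print(proj(S,[[.5587,.1217,z],[.5607,.1217,z]]))
```

```text
[[307.45168247 157.71527012]
 [308.05055574 157.68336231]]
[[307.63759178 147.87965074]
 [308.2483874  147.84764727]]
```

```bash
python3 -m crank '[0.1,-3,1,0,0, 0.1,-3,1,-6,0, 0.1,-3,1,-12,0, 0.1,-3,1,-16,0, 0.1,-3,1,-20,0, 0.1,-3,1,-20,0]'
python3 look.py 3; python3 bar.py 3 | tail -4
```

```text
t: 8.18
tcp_pos: [0.5032, 0.1233, 0.3339]
tool_rot: [0.472, 0.527, -0.472, 0.526]
force: [0.0, -0.1, -2.8]
finger_gap: 0.257
8.175 [0.50320158 0.12326282 0.33386027] [ 0.  -0.1 -2.8] [-0.02335611  0.10211348  0.01560068] [ 0.994  0.11  -0.001]
163 304 310 [0.5563 0.1111 0.2462] 0.1061
164 305 308 [0.5544 0.1082 0.2444] 0.1058
165 307 308 [0.5577 0.1072 0.2408] 0.1066
grip 86 [0.501077   0.1115976  0.33334018]
```

View pics/z3.png

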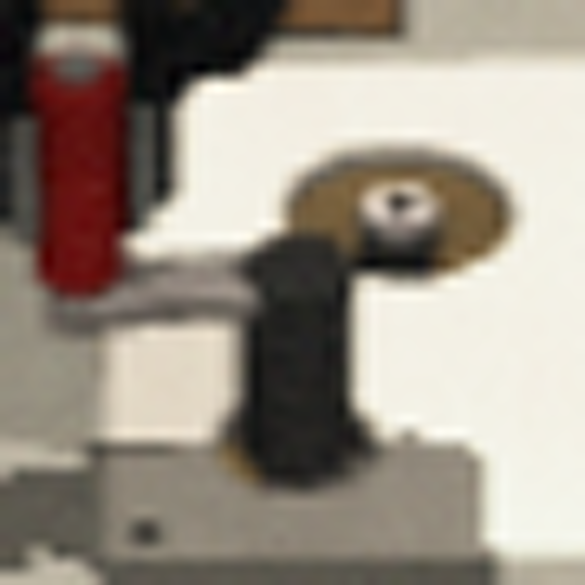

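```bash
python3 -m crank '[0.1,0,0,-3,0, 0.1,0,0,-5,0, 0.1,0,0,-7,0, 0.1,0,0,-8,0]'
```

```text
t: 8.78
tcp_pos: [0.5033, 0.1233, 0.3261]
tool_rot: [0.472, 0.527, -0.472, 0.527]
force: [0.5, 0.9, -1.6]
finger_gap: 0.253
```

```bash
python3 -m crank '[0.1,0,0,-2,0, 0.1,0,0,-4,0, 0.1,0,0,-5,0, 0.1,0,0,-5,0]'
```

```text
t: 9.28
tcp_pos: [0.5034, 0.1233, 0.3212]
tool_rot: [0.472, 0.527, -0.472, 0.527]
force: [-0.1, 0.5, -1.3]
finger_gap: 0.257
```

```bash
python3 -m crank '[0.1,0,0,-2,0, 0.1,0,0,-4,0, 0.1,0,0,-6,0, 0.1,0,0,-8,0, 0.1,0,0,-8,0]'
```

```text
t: 9.9
tcp_pos: [0.5034, 0.1233, 0.3131]
tool_rot: [0.472, 0.527, -0.472, 0.527]
force: [1.5, -0.6, -1.8]
finger_gap: 0.26
```

```bash
python3 -m crank '[0.1,0,0,-3,0, 0.1,0,0,-5,0, 0.1,0,0,-7,0, 0.1,0,0,-9,0, 0.1,0,0,-9,0]'
python3 look.py 4; python3 bar.py 4
```

```text
t: 10.52
tcp_pos: [0.5034, 0.1233, 0.3041]
tool_rot: [0.472, 0.527, -0.472, 0.527]
force: [-0.2, 0.2, -1.6]
finger_gap: 0.26
10.525 [0.50340314 0.12328099 0.30414255] [-0.2  0.2 -1.6] [-0.01087806  0.01985909  0.03872961] [ 0.994  0.11  -0.   ]
134 302 308 [0.5493 0.1203 0.3554] 0.1118
135 302 307 [0.5476 0.119  0.3526] 0.1102
136 302 307 [0.5477 0.1193 0.3486] 0.1116
137 302 306 [0.5463 0.1208 0.3439] 0.1127
138 302 306 [0.5459 0.1165 0.343 ] 0.1148
139 302 305 [0.5442 0.1154 0.3401] 0.1119
140 302 304 [0.5425 0.1136 0.3376] 0.113
141 302 304 [0.5426 0.1149 0.3328] 0.1123
142 302 303 [0.5408 0.1118 0.3312] 0.1104
143 302 302 [0.5391 0.1108 0.3282] 0.1108
156 305 310 [0.5597 0.1298 0.2609] 0.1273
157 304 311 [0.559  0.1233 0.2618] 0.1212
158 304 311 [0.5587 0.12   0.2601] 0.1166
159 304 311 [0.558  0.1129 0.2614] 0.1113
160 304 311 [0.5579 0.1113 0.2585] 0.1044
161 304 311 [0.5577 0.109  0.2561] 0.1049
162 304 311 [0.558  0.1119 0.2497] 0.1079
163 304 310 [0.5563 0.1106 0.2466] 0.1068
164 304 310 [0.5551 0.1095 0.2433] 0.1058
165 308 308 [0.5594 0.1077 0.2403] 0.1077
grip 38 [0.5036998  0.11226833 0.3170468 ]
```

View pics/z4.png

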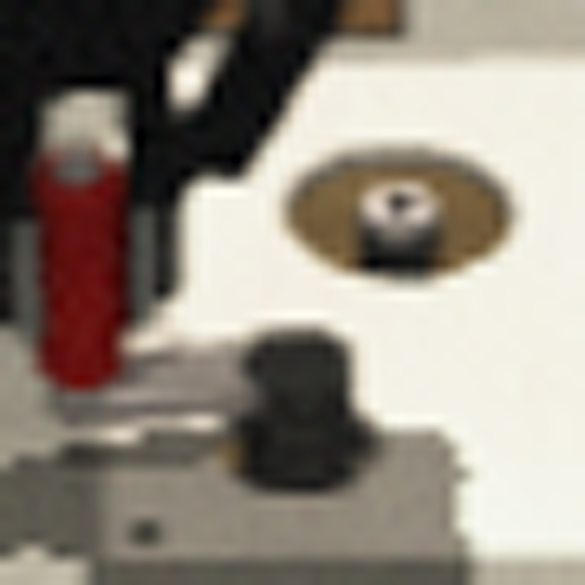

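```bash
python3 -m crank '[0.1,0,0,-1,0, 0.1,0,0,-2,0, 0.1,0,0,-3,0, 0.1,0,0,-4,0, 0.1,0,0,-4,0]'
```

```text
t: 11.25
tcp_pos: [0.5034, 0.1233, 0.3004]
tool_rot: [0.472, 0.527, -0.472, 0.527]
force: [-0.2, -0.3, -2.0]
finger_gap: 0.253
```

```bash
python3 -m crank '[0.1,0,0,-1,0, 0.1,0,0,-2,0, 0.1,0,0,-3,0, 0.1,0,0,-3,0]'
```

```text
t: 11.75
tcp_pos: [0.5032, 0.1234, 0.2999]
tool_rot: [0.472, 0.526, -0.471, 0.527]
force: [-6.0, 0.3, 12.6]
finger_gap: 0.258
```

```bash
python3 -m crank '[0.1,0,0,2,0, 0.1,2,14,2,0, 0.1,7,27,2,0, 0.1,16,39,2,0, 0.1,28,48,2,0, 0.1,41,53,2,0, 0.1,55,55,2,0, 0.1,55,55,2,0]'
python3 look.py 5
```

```text
t: 12.75
tcp_pos: [0.5595, 0.1798, 0.3004]
tool_rot: [0.472, 0.527, -0.471, 0.527]
force: [-1.2, 1.4, 6.7]
finger_gap: 0.26
12.75 [0.55948114 0.17975327 0.30038108] [-1.2  1.4  6.7] [0.01167923 0.34780405 0.04970166] [0.994 0.11  0.002]
```

View pics/L5.png

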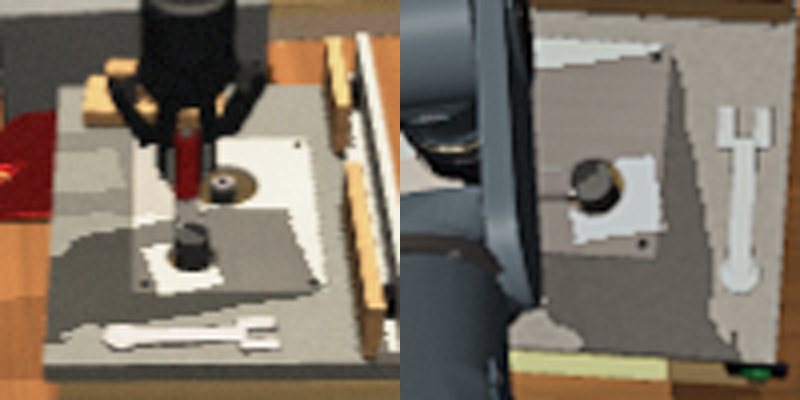

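```bash
python3 -m crank '[0.1,14,-2,0.5,0, 0.1,27,-7,0.5,0, 0.1,39,-16,0.5,0, 0.1,48,-28,0.5,0, 0.1,53,-41,0.5,0, 0.1,55,-55,0.5,0, 0.1,53,-69,0.5,0, 0.1,48,-82,0.5,0, 0.1,39,-94,0.5,0, 0.1,39,-94,0.5,0]'
python3 look.py 6
```

```text
t: 14.1
tcp_pos: [0.5968, 0.0836, 0.3004]
tool_rot: [0.472, 0.527, -0.472, 0.527]
force: [0.6, 0.8, 5.6]
finger_gap: 0.261
14.1 [0.59677567 0.08357111 0.30037408] [0.6 0.8 5.6] [0.43456996 0.40545301 0.06947186] [ 0.994  0.109 -0.   ]
```

View pics/L6.png

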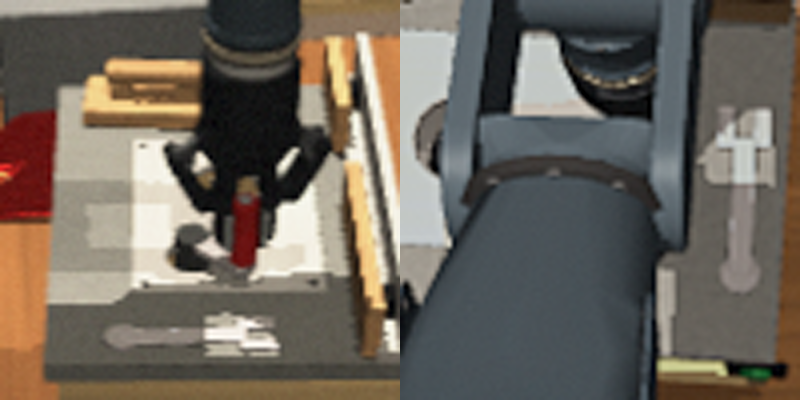

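```bash
python3 -m crank '[0.1,-11,-9,0,0, 0.1,-25,-14,0,0, 0.1,-39,-16,0,0, 0.1,-53,-14,0,0, 0.1,-66,-9,0,0, 0.1,-78,0,0,0, 0.1,-87,11,0,0, 0.1,-92,25,0,0, 0.1,-94,39,0,0, 0.1,-94,39,0,0]'
python3 look.py 7
python3 - <<'E'
from h import *
for n in('S4','S7'):
    S=dict(np.load(n+'.npz'));crop(S,300,335,128,160,14,f'pics/c{n}.png')
    g,P,c=cloud(S,312,319,142,148);m=(c.min(1)>120)&(P[:,2]>.225);print(n,np.median(P[m],axis=0),P[m][:,2].std(),m.sum())
E
cd pics; python3 -c "
import cv2,numpy as np
cv2.imwrite('cc.png',cv2.resize(np.hstack([cv2.imread('cS4.png'),cv2.imread('cS7.png')]),(800,366)))"
```

```text
t: 15.45
tcp_pos: [0.5036, 0.1236, 0.3]
tool_rot: [0.471, 0.527, -0.471, 0.528]
force: [2.4, -0.7, 3.9]
finger_gap: 0.257
15.45 [0.50355166 0.12360587 0.30003189] [ 2.4 -0.7  3.9] [-0.26807381 -0.62523487  0.04480948] [0.994 0.111 0.001]
S4 [0.59471192 0.22354558 0.23654944] 0.0014117682199776946 11
S7 [0.59612077 0.22227764 0.2446022 ] 0.005757470928604243 12
```

View pics/cc.png

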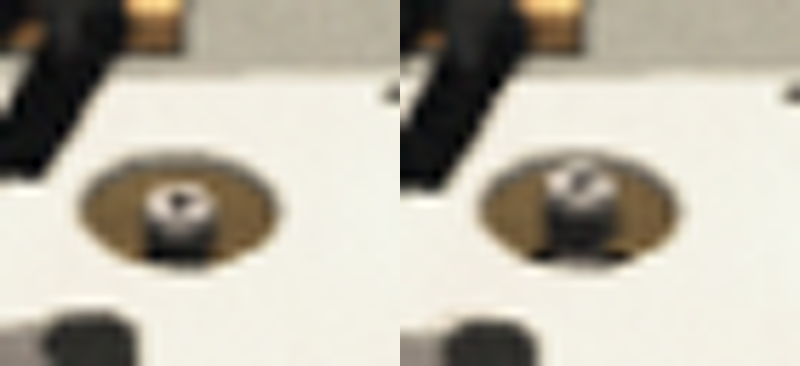

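```bash
python3 -m crank '[0.1,2,14,0,0, 0.1,7,27,0,0, 0.1,16,39,0,0, 0.1,28,48,0,0, 0.1,41,53,0,0, 0.1,55,55,0,0, 0.1,69,53,0,0, 0.1,82,48,0,0, 0.1,82,48,0,0]'
python3 - <<'E'
from h import *
from station import viewer
S=viewer.snapshot('scene');crop(S,300,335,128,160,14,'pics/c8.png')
g,P,c=cloud(S,312,319,139,148);m=(c.min(1)>120)&(P[:,2]>.238);print(np.median(P[m],axis=0),m.sum())
E
```

```text
t: 16.68
tcp_pos: [0.5852, 0.1729, 0.3007]
tool_rot: [0.473, 0.528, -0.471, 0.525]
force: [1.2, 4.1, 7.9]
finger_gap: 0.255
[nan nan nan] 0
  return _methods._mean(a, axis=axis, dtype=dtype,
  ret = um.true_divide(
```

```bash
python3 -m crank '[0.1,4,-3,0,0, 0.1,8,-5,0,0, 0.1,11,-9,0,0, 0.1,15,-12,0,0, 0.1,18,-16,0,0, 0.1,20,-20,0,0, 0.1,20,-20,0,0]'
python3 look.py 9
```

```text
t: 17.6
tcp_pos: [0.6055, 0.1535, 0.3009]
tool_rot: [0.474, 0.528, -0.47, 0.525]
force: [3.1, 5.8, 8.7]
finger_gap: 0.257
17.6 [0.60553844 0.15349933 0.30088976] [3.1 5.8 8.7] [ 0.74585245 -0.08751005  0.02973508] [0.994 0.109 0.001]
```

View pics/L9.png

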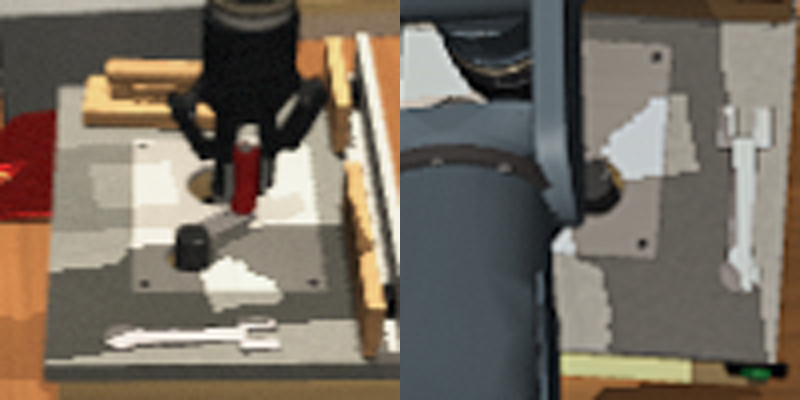

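```bash
python3 -m crank '[0.1,1,-2,0.5,0, 0.1,2,-4,0.5,0, 0.1,3,-7,0.5,0, 0.1,4,-9,0.5,0, 0.1,4,-9,0.5,0]'
python3 look.py 10;python3 - <<'E'
from h import *
S=dict(np.load('S10.npz'));crop(S,300,335,128,160,14,'pics/c10.png')
g,P,c=cloud(S,308,325,135,152);m=(P[:,1]>.205)&(P[:,2]>.21)&(P[:,2]<.27);
for w in range(135,152):
    k=m&(g[:,1]==w); print(w,[(int(u),p[2].round(3),int(x.mean())) for u,p,x in zip(g[k][:,0],P[k],c[k])][:12])
E
```

```text
t: 18.32
tcp_pos: [0.6099, 0.1447, 0.301]
tool_rot: [0.474, 0.528, -0.47, 0.526]
force: [3.2, 5.5, 5.2]
finger_gap: 0.257
18.325 [0.60987288 0.14466152 0.30100372] [3.2 5.5 5.2] [ 0.84593601 -0.32641326 -0.03568442] [0.994 0.109 0.002]
135 [(314, np.float64(0.233), 151), (321, np.float64(0.234), 188), (322, np.float64(0.237), 234), (323, np.float64(0.237), 233), (324, np.float64(0.236), 233)]
136 [(321, np.float64(0.235), 158), (322, np.float64(0.235), 190), (323, np.float64(0.236), 199), (324, np.float64(0.235), 228)]
137 []
138 [(308, np.float64(0.231), 205)]
139 [(308, np.float64(0.234), 210), (309, np.float64(0.237), 166)]
140 [(308, np.float64(0.236), 211), (309, np.float64(0.234), 204)]
141 [(308, np.float64(0.234), 210), (309, np.float64(0.241), 200), (310, np.float64(0.236), 175), (313, np.float64(0.231), 48), (314, np.float64(0.229), 63)]
142 [(308, np.float64(0.234), 199), (309, np.float64(0.232), 164), (310, np.float64(0.233), 120), (311, np.float64(0.231), 86), (312, np.float64(0.231), 82), (313, np.float64(0.244), 136), (314, np.float64(0.251), 138)]
143 [(308, np.float64(0.231), 129), (309, np.float64(0.228), 91), (312, np.float64(0.247), 89), (313, np.float64(0.248), 160), (314, np.float64(0.246), 148)]
144 [(312, np.float64(0.247), 87), (313, np.float64(0.241), 109), (314, np.float64(0.247), 91)]
145 [(312, np.float64(0.243), 73), (313, np.float64(0.245), 62), (314, np.float64(0.244), 52)]
146 [(312, np.float64(0.239), 69), (313, np.float64(0.24), 30), (314, np.float64(0.239), 29)]
147 [(312, np.float64(0.233), 68), (313, np.float64(0.232), 33), (314, np.float64(0.235), 29)]
148 [(313, np.float64(0.232), 42), (314, np.float64(0.23), 34)]
149 [(313, np.float64(0.222), 51), (314, np.float64(0.225), 67), (315, np.float64(0.224), 55)]
150 [(313, np.float64(0.216), 54), (314, np.float64(0.222), 78), (315, np.float64(0.222), 83), (316, np.float64(0.222), 85)]
151 []
```

View pics/c10.png

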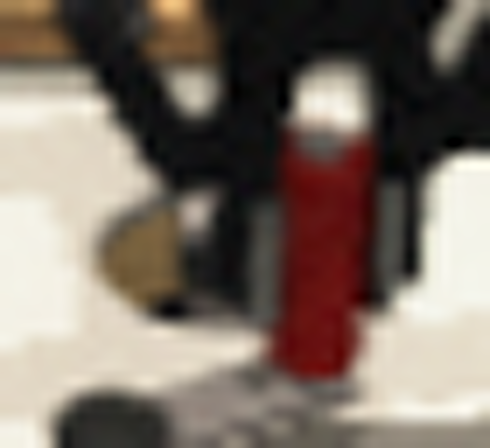

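```bash
python3 -m crank '[0.1,1.4,-4.6,0,0, 0.1,2.5,-9.2,0,0, 0.1,2.5,-9.2,0,0]'; python3 -m crank '[0.1,0.6,-4.8,0,0, 0.1,0.8,-9.6,0,0, 0.1,0.8,-9.6,0,0]'
```

```text
t: 18.8
tcp_pos: [0.6128, 0.1349, 0.301]
tool_rot: [0.474, 0.527, -0.47, 0.526]
force: [4.3, 3.1, 4.9]
finger_gap: 0.259
t: 19.18
tcp_pos: [0.6138, 0.1249, 0.301]
tool_rot: [0.474, 0.527, -0.47, 0.526]
force: [5.5, 2.8, 5.0]
finger_gap: 0.258
```

```bash
python3 look.py 11;python3 - <<'E'
from h import *
S=dict(np.load('S11.npz'));crop(S,300,335,128,160,14,'pics/c11.png')
g,P,c=cloud(S,308,325,135,152);m=(P[:,1]>.205)&(P[:,2]>.239)&(P[:,2]<.27)
q=g[m];print(m.sum(),[(tuple(a.tolist()),p[2].round(4),int(x.mean())) for a,p,x in zip(q,P[m],c[m])])
E
```

```text
19.175 [0.61383237 0.12485673 0.30100756] [5.5 2.8 5. ] [ 0.5588021  -0.57800515 -0.03359486] [0.994 0.109 0.003]
10 [((314, 135), np.float64(0.2398), 231), ((312, 145), np.float64(0.2431), 66), ((313, 145), np.float64(0.2476), 26), ((314, 145), np.float64(0.2424), 33), ((315, 145), np.float64(0.2422), 65), ((316, 145), np.float64(0.2455), 56), ((312, 146), np.float64(0.2393), 68), ((313, 146), np.float64(0.2394), 31), ((315, 146), np.float64(0.2429), 34), ((315, 147), np.float64(0.24), 27)]
```

View pics/c11.png

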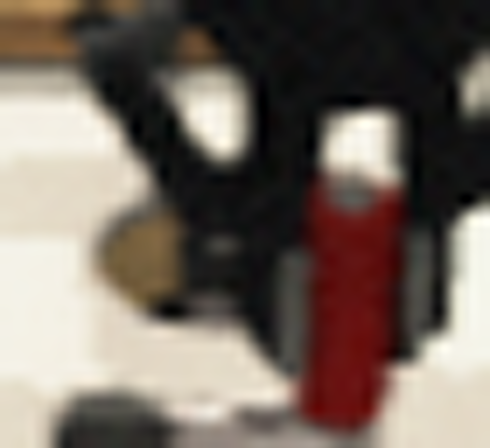

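```bash
python3 -m crank '[0.1,0.5,-2.5,0,0, 0.1,0.5,-5,0,0, 0.1,0.5,-5,0,0]'
```

```text
t: 19.65
tcp_pos: [0.6139, 0.12, 0.3009]
tool_rot: [0.473, 0.527, -0.47, 0.526]
force: [3.5, 3.2, 6.2]
finger_gap: 0.255
```

```bash
python3 -m crank '[0.1,-0.3,-2.5,0,0, 0.1,-0.6,-5,0,0, 0.1,-0.6,-5,0,0]'
```

```text
t: 20.02
tcp_pos: [0.6133, 0.1148, 0.3009]
tool_rot: [0.473, 0.527, -0.471, 0.526]
force: [3.2, 2.8, 4.8]
finger_gap: 0.259
```

```bash
python3 -m crank '[0.1,-0.5,-2.5,0,0, 0.1,-1.1,-5,0,0, 0.1,-1.1,-5,0,0]'
```

```text
t: 20.4
tcp_pos: [0.6121, 0.1096, 0.3008]
tool_rot: [0.473, 0.527, -0.471, 0.526]
force: [3.7, 1.6, 5.4]
finger_gap: 0.257
```

```bash
python3 -m crank '[0.1,-0.7,-2.4,0,0, 0.1,-1.5,-4.7,0,0, 0.1,-1.5,-4.7,0,0]'
```

```text
t: 20.78
tcp_pos: [0.6105, 0.1046, 0.3008]
tool_rot: [0.473, 0.527, -0.471, 0.526]
force: [3.5, 2.8, 4.9]
finger_gap: 0.254
```

```bash
python3 -m crank '[0.1,-0.9,-2.3,0,0, 0.1,-1.9,-4.6,0,0, 0.1,-1.9,-4.6,0,0]'
```

```text
t: 21.15
tcp_pos: [0.6085, 0.0998, 0.3007]
tool_rot: [0.473, 0.527, -0.471, 0.526]
force: [3.5, 2.2, 5.3]
finger_gap: 0.257
```

```bash
python3 look.py 12;python3 - <<'E'
from h import *
S=dict(np.load('S12.npz'));crop(S,300,335,128,160,14,'pics/c12.png')
g,P,c=cloud(S,310,322,138,150);m=(P[:,1]>.205)&(P[:,2]>.241)&(P[:,2]<.27)
q=g[m];print(m.sum(),[(tuple(a.tolist()),p[2].round(4),int(x.mean())) for a,p,x in zip(q,P[m],c[m])])
E
```

```text
21.15 [0.60847492 0.09979836 0.30071699] [3.5 2.2 5.3] [ 0.3636604  -0.43984229 -0.01188321] [0.994 0.109 0.001]
7 [((314, 141), np.float64(0.2471), 183), ((315, 141), np.float64(0.2471), 213), ((313, 142), np.float64(0.2492), 149), ((314, 142), np.float64(0.2481), 150), ((315, 142), np.float64(0.2494), 83), ((314, 143), np.float64(0.2501), 97), ((315, 143), np.float64(0.249), 71)]
```

View pics/c12.png

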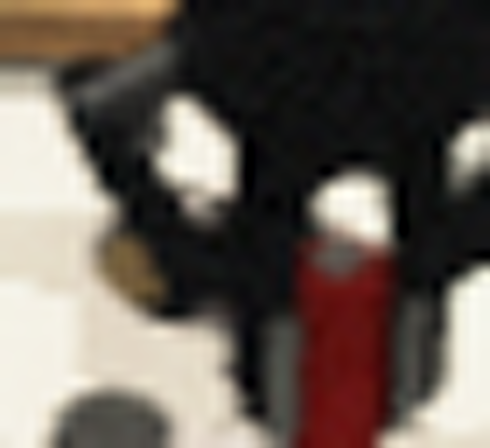

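```bash
python3 -m crank '[0.1,-1.1,-2.2,0,0, 0.1,-2.2,-4.3,0,0, 0.1,-2.2,-4.3,0,0]'
```

```text
t: 21.62
tcp_pos: [0.6062, 0.0955, 0.3007]
tool_rot: [0.473, 0.527, -0.471, 0.526]
force: [3.6, 1.6, 5.8]
finger_gap: 0.256
```

```bash
python3 -m crank '[0.1,-1.2,-2.1,0,0, 0.1,-2.5,-4.1,0,0, 0.1,-2.5,-4.1,0,0]'
```

```text
t: 22.0
tcp_pos: [0.6035, 0.0914, 0.3006]
tool_rot: [0.473, 0.527, -0.471, 0.526]
force: [3.4, 1.4, 5.7]
finger_gap: 0.258
```

```bash
python3 -m crank '[0.1,-1.4,-2,0,0, 0.1,-2.8,-3.9,0,0, 0.1,-2.8,-3.9,0,0]'
```

```text
t: 22.38
tcp_pos: [0.6004, 0.0875, 0.3005]
tool_rot: [0.472, 0.527, -0.471, 0.526]
force: [2.2, 1.9, 5.1]
finger_gap: 0.259
```

```bash
python3 -m crank '[0.1,-1.6,-1.8,0,0, 0.1,-3.2,-3.5,0,0, 0.1,-3.2,-3.5,0,0]'
```

```text
t: 22.75
tcp_pos: [0.5971, 0.084, 0.3005]
tool_rot: [0.472, 0.527, -0.472, 0.526]
force: [2.3, 1.9, 5.6]
finger_gap: 0.26
```

```bash
python3 -m crank '[0.1,-1.7,-1.6,0,0, 0.1,-3.5,-3.2,0,0, 0.1,-3.5,-3.2,0,0]'
```

```text
t: 23.12
tcp_pos: [0.5935, 0.0808, 0.3004]
tool_rot: [0.472, 0.527, -0.472, 0.526]
force: [3.1, 2.2, 6.0]
finger_gap: 0.259
```

```bash
python3 -m crank '[0.1,-1.9,-1.5,0,0, 0.1,-3.8,-2.9,0,0, 0.1,-3.8,-2.9,0,0]'
```

```text
t: 23.5
tcp_pos: [0.5896, 0.0779, 0.3003]
tool_rot: [0.472, 0.527, -0.472, 0.526]
force: [2.5, 1.7, 5.7]
finger_gap: 0.255
```

```bash
python3 -m crank '[0.1,-2,-1.3,0,0, 0.1,-4.1,-2.5,0,0, 0.1,-4.1,-2.5,0,0]'
```

```text
t: 23.88
tcp_pos: [0.5853, 0.0753, 0.3003]
tool_rot: [0.472, 0.527, -0.472, 0.526]
force: [2.3, 2.8, 6.3]
finger_gap: 0.256
```

```bash
python3 look.py 13;python3 - <<'E'
from h import *
S=dict(np.load('S13.npz'));crop(S,300,335,128,160,14,'pics/c13.png')
g,P,c=cloud(S,310,322,138,150);m=(P[:,1]>.205)&(P[:,2]>.241)&(P[:,2]<.27)
q=g[m];print(m.sum(),[(tuple(a.tolist()),p[2].round(4),int(x.mean())) for a,p,x in zip(q,P[m],c[m])])
E
```

```text
23.875 [0.58532522 0.07526943 0.30025801] [2.3 2.8 6.3] [ 0.69016063 -0.25292444  0.02084792] [ 0.994  0.11  -0.001]
0 []
```

View pics/c13.png

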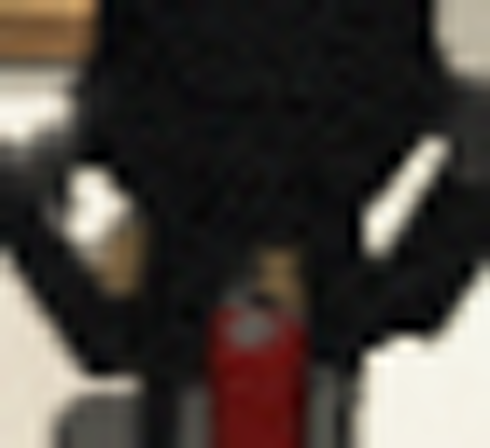

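```bash
python3 -m crank '[0.1,-2.2,-1.1,0,0, 0.1,-4.3,-2.1,0,0, 0.1,-4.3,-2.1,0,0]'
```

```text
t: 24.35
tcp_pos: [0.581, 0.073, 0.3002]
tool_rot: [0.472, 0.527, -0.472, 0.526]
force: [1.6, 3.4, 4.9]
finger_gap: 0.254
```

```bash
python3 -m crank '[0.1,-2.2,-0.9,0,0, 0.1,-4.5,-1.8,0,0, 0.1,-4.5,-1.8,0,0]'
```

```text
t: 24.72
tcp_pos: [0.5767, 0.0713, 0.3001]
tool_rot: [0.472, 0.527, -0.472, 0.526]
force: [1.8, 4.4, 5.6]
finger_gap: 0.259
```

```bash
python3 -m crank '[0.1,-2.3,-0.7,0,0, 0.1,-4.6,-1.4,0,0, 0.1,-4.6,-1.4,0,0]'
```

```text
t: 25.1
tcp_pos: [0.5722, 0.07, 0.3001]
tool_rot: [0.472, 0.527, -0.472, 0.526]
force: [2.0, 4.6, 4.3]
finger_gap: 0.259
```

```bash
python3 -m crank '[0.1,-2.4,-0.5,0,0, 0.1,-4.7,-1,0,0, 0.1,-4.7,-1,0,0]'
```

```text
t: 25.48
tcp_pos: [0.5676, 0.0691, 0.3]
tool_rot: [0.472, 0.527, -0.471, 0.526]
force: [3.3, 4.8, 3.0]
finger_gap: 0.256
```

```bash
python3 -m crank '[0.1,-2.4,-0.3,0,0, 0.1,-4.8,-0.6,0,0, 0.1,-4.8,-0.6,0,0]'
```

```text
t: 25.85
tcp_pos: [0.563, 0.0685, 0.3]
tool_rot: [0.472, 0.527, -0.471, 0.526]
force: [2.1, 5.0, 3.6]
finger_gap: 0.26
```

```bash
python3 -m crank '[0.1,-2.4,0,0,0, 0.1,-4.8,0,0,0, 0.1,-4.8,0,0,0]'; python3 look.py 14;python3 - <<'E'
from h import *
S=dict(np.load('S14.npz'));crop(S,300,335,128,160,14,'pics/c14.png')
g,P,c=cloud(S,310,322,135,150);m=(P[:,1]>.205)&(P[:,2]>.241)&(P[:,2]<.27)
q=g[m];print(m.sum(),[(tuple(a.tolist()),p[2].round(4),int(x.mean())) for a,p,x in zip(q,P[m],c[m])])
E
```

```text
t: 26.22
tcp_pos: [0.5585, 0.0685, 0.3]
tool_rot: [0.472, 0.527, -0.471, 0.527]
force: [3.0, 4.9, 2.9]
finger_gap: 0.258
26.225 [0.55848684 0.06845498 0.30003929] [3.  4.9 2.9] [ 1.123492   -0.59404578  0.02391943] [0.994 0.11  0.001]
2 [((318, 144), np.float64(0.2478), 57), ((317, 145), np.float64(0.2433), 19)]
```

View pics/c14.png

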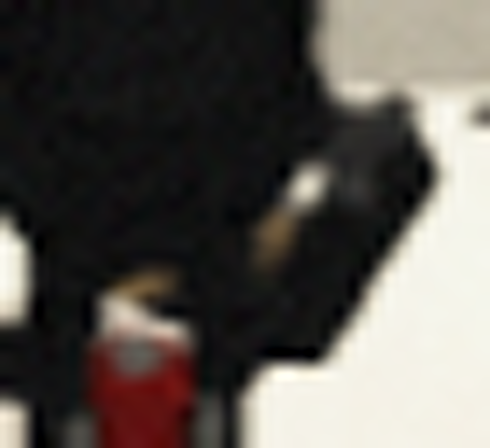

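```bash
python3 -m crank '[0.1,-2,0.3,0,0, 0.1,-4,0.6,0,0, 0.1,-4,0.6,0,0]'
```

```text
t: 26.7
tcp_pos: [0.5548, 0.0687, 0.3001]
tool_rot: [0.472, 0.526, -0.471, 0.527]
force: [3.7, 4.5, 2.2]
finger_gap: 0.26
```

```bash
python3 -m crank '[0.1,-2,0.3,0,0, 0.1,-4,0.6,0,0, 0.1,-4,0.6,0,0]'
```

```text
t: 27.08
tcp_pos: [0.5509, 0.0692, 0.3001]
tool_rot: [0.472, 0.526, -0.471, 0.527]
force: [4.0, 4.4, 2.4]
finger_gap: 0.256
```

```bash
python3 -m crank '[0.1,-2,0.4,0,0, 0.1,-4,0.9,0,0, 0.1,-4,0.9,0,0]'
```

```text
t: 27.45
tcp_pos: [0.5471, 0.07, 0.3001]
tool_rot: [0.472, 0.526, -0.471, 0.527]
force: [4.1, 3.3, 2.9]
finger_gap: 0.26
```

```bash
python3 -m crank '[0.1,-2,0.6,0,0, 0.1,-4,1.2,0,0, 0.1,-4,1.2,0,0]'
```

```text
t: 27.82
tcp_pos: [0.5434, 0.071, 0.3001]
tool_rot: [0.472, 0.526, -0.471, 0.528]
force: [5.1, 3.2, 1.9]
finger_gap: 0.262
```

```bash
python3 -m crank '[0.1,-2,0.7,0,0, 0.1,-4,1.4,0,0, 0.1,-4,1.4,0,0]'
```

```text
t: 28.2
tcp_pos: [0.5418, 0.0717, 0.3004]
tool_rot: [0.473, 0.524, -0.47, 0.529]
force: [10.2, 3.3, -1.5]
finger_gap: 0.259
```

```bash
python3 -m crank '[0.1,-2,0.8,0,0, 0.1,-3.9,1.6,0,0, 0.1,-3.9,1.6,0,0]'; python3 look.py 15;python3 - <<'E'
from h import *
S=dict(np.load('S15.npz'));crop(S,300,335,128,160,14,'pics/c15.png')
g,P,c=cloud(S,310,322,135,150);m=(P[:,1]>.205)&(P[:,2]>.241)&(P[:,2]<.27)
q=g[m];print(m.sum(),[(tuple(a.tolist()),p[2].round(4),int(x.mean())) for a,p,x in zip(q,P[m],c[m])])
E
```

```text
t: 28.58
tcp_pos: [0.5402, 0.0725, 0.3006]
tool_rot: [0.474, 0.522, -0.469, 0.531]
force: [13.0, 1.3, -3.8]
finger_gap: 0.257
28.575 [0.54021145 0.07252926 0.30060303] [13.   1.3 -3.8] [ 0.1015466  -2.5940464  -0.01145537] [0.994 0.11  0.014]
9 [((313, 141), np.float64(0.252), 122), ((314, 141), np.float64(0.2509), 186), ((313, 142), np.float64(0.2505), 178), ((314, 142), np.float64(0.2532), 195), ((312, 143), np.float64(0.2486), 58), ((313, 143), np.float64(0.2503), 123), ((312, 144), np.float64(0.245), 85), ((313, 144), np.float64(0.2508), 78), ((312, 145), np.float64(0.2423), 69)]
```

View pics/c15.png

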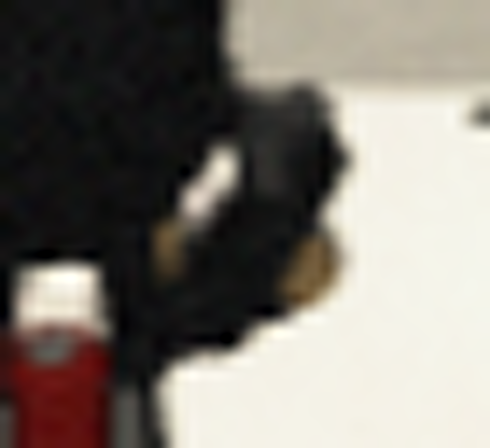

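The tangential force rose from 5 to 10 and then 13 N while the TCP stopped following. The collet reads about 0.2507 m, so this is the top stop. I'll relax the push, then release.

```bash
python3 -m crank '[0.1,2,-0.8,0,0, 0.1,4,-1.5,0,0, 0.1,5,-1.9,0,0, 0.1,5,-1.9,0,0]'
```

```text
t: 29.18
tcp_pos: [0.5418, 0.0716, 0.3003]
tool_rot: [0.473, 0.525, -0.471, 0.528]
force: [6.5, 2.6, -0.3]
finger_gap: 0.254
```

```bash
python3 -m crank '[0.1,2,-0.4,0,0, 0.1,3,-0.6,0,0, 0.1,3,-0.6,0,0]'
```

```text
t: 29.55
tcp_pos: [0.5427, 0.0714, 0.3002]
tool_rot: [0.472, 0.526, -0.472, 0.527]
force: [4.2, 2.2, 2.4]
finger_gap: 0.258
```

```bash
python3 -m crank '[0.1,1.5,-0.5,0,0, 0.1,1.5,-0.5,0,0, 0.25,1.5,-0.5,0,0, 0.35,1.5,-0.5,0,0, 0.5,1.5,-0.5,0,0, 0.7,1.5,-0.5,0,0, 0.9,1.5,-0.5,0,0, 0.9,1.5,-0.5,0,0]'; python3 look.py 16
```

```text
t: 30.55
tcp_pos: [0.5437, 0.0711, 0.3002]
tool_rot: [0.472, 0.527, -0.472, 0.527]
force: [0.0, 0.5, 0.1]
finger_gap: 0.901
30.55 [0.54374715 0.07109937 0.30021535] [0.  0.5 0.1] [ 0.00115502 -0.01842698 -0.00150931] [ 0.994  0.11  -0.   ]
```

View pics/L16.png

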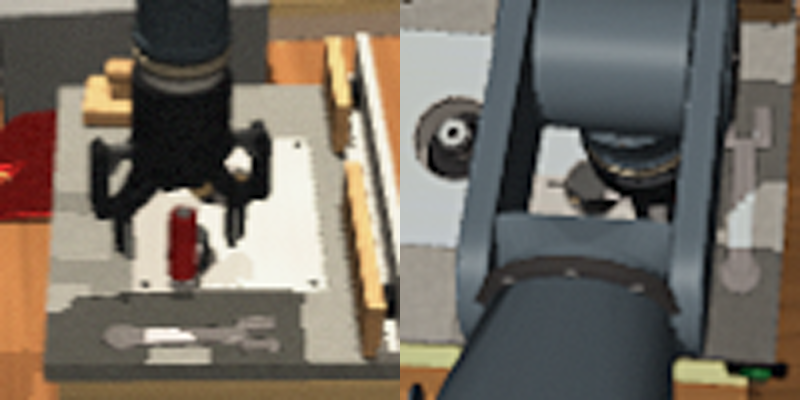

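Released cleanly, with zero force. I'll go straight up and then back toward the robot's side so the cameras can see.

```bash
python3 -m crank '[0.9,0,0,20,0, 0.9,0,0,50,0, 0.9,0,0,90,0, 0.9,0,0,130,0, 0.9,-20,-40,150,0, 0.9,-40,-90,150,0, 0.9,-60,-145,150,0, 0.9,-80,-200,150,0, 0.9,-90,-250,150,0, 0.9,-90,-250,150,0]'; python3 look.py 17
python3 - <<'E'
from h import *
S=dict(np.load('S17.npz'));T=dict(np.load('T17.npz'))
crop(S,285,335,125,175,12,'pics/c17.png')
for v,b in((S,(310,322,135,150)),(T,(186,202,156,172))):
    g,P,c=cloud(v,*b);m=(c.min(1)>110)&(P[:,2]>.244)&(P[:,2]<.27)
    print('collet',m.sum(),np.median(P[m],axis=0),P[m][:,2].std())
for v,b in((S,(298,320,150,172)),(T,(216,242,162,190))):
    g,P,c=cloud(v,*b);m=(c.max(1)<110)&(P[:,2]>.252)&(P[:,2]<.266);a=onplane(v,g[m],.258)
    print('cap',m.sum(),a.mean(0),(a.min(0)+a.max(0))/2,np.median(P[m][:,2]))
E
```

```text
t: 31.9
tcp_pos: [0.4532, -0.1819, 0.4502]
tool_rot: [0.473, 0.525, -0.474, 0.525]
force: [-0.8, 0.9, 0.5]
finger_gap: 0.896
31.9 [ 0.45315274 -0.18190429  0.45016926] [-0.8  0.9  0.5] [ 0.0322302  -0.02269219  0.00597386] [ 0.995  0.104 -0.   ]
collet 13 [0.59478735 0.22131206 0.24974452] 0.0014358897662866774
collet 29 [0.59677055 0.22316031 0.24963864] 0.0019601877550180923
cap 18 [0.55589598 0.08690391 0.258     ] [0.55438252 0.09117527 0.258     ] 0.2568847178742545
cap 76 [0.55820149 0.12332589 0.258     ] [0.55715128 0.12297172 0.258     ] 0.25808863983352304
```

View pics/L17.png

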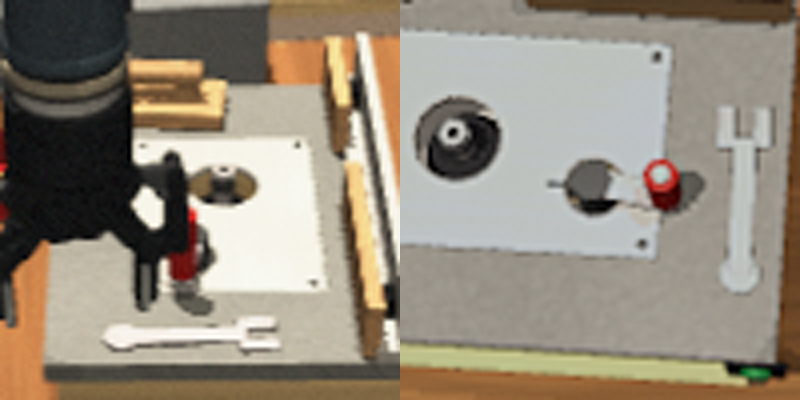

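View pics/c17.png

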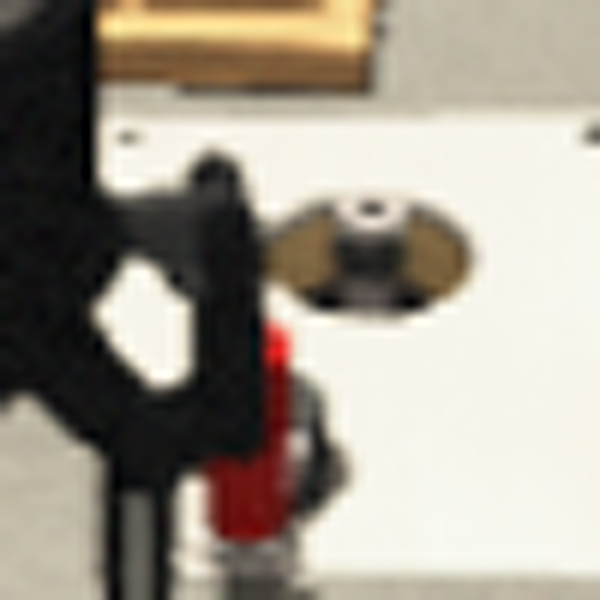

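```bash
python3 -c "
from station import workorder;print(workorder.sign_off())"
```

```text
the job is handed in; nothing more can be done
None
```

The job is done and handed in at about 32 s of robot time; the sign-off returned no verdict. I lifted the steel crank off its block by the red grip and set it on the square drive. It slipped over at the first try and bottomed with about 15 N down. I then wound it about 1.8 turns clockwise until it met the stop, eased off, let go and moved the arm clear.

**Stop:** the tangential force at the grip rose from about 3–5 N while winding to about 12 N at the stop, and the grip stopped following. After I let go, both cameras put the collet top at about 249.7 mm, against 250 mm at the stop.

**Crank:** the top camera puts the barrel's top at 258 mm, the fully home height, with its centre within about 1 mm of the bore.

**Checks that disagreed or fell short:**
- The two cameras differ by 1.5–2 mm in y.
- My early height readings of the collet were a little off, so the stop came about 40–70° later than I had expected.
- The last scene picture had the barrel mostly hidden by the gripper, so its reading of the barrel's position is not usable.
- I did not measure the bystanders again. None looked moved in the views around the router table, and I felt no unexpected contact forces.

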